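# Roll the tally wheel home

## Robot

A 6-joint arm with a two-finger parallel gripper is mounted at the origin on the work surface; the furniture and walls round the work are solid. World frame = base frame: x ahead of the robot, y to its left, z up, the work surface at z = 0. Lengths are in m, angles in rad, forces in N, time in s.
With the tool pointing down it reaches from about 0.25 to 0.775 m from the base axis. Payload 4 kg.
Tool frame: the origin (TCP) lies on the centre line of the jaws, within the pads' length; the fingertips stand 14 mm ahead of it and the grasp point (between the pads) lies 5 mm behind it (robot.tcp_to_tips is the distance from the TCP to the fingertips, in m); z points along the fingers, y is the line along which they close (so a half turn about z gives the same grasp; the last joint's range is limited). The gripper opens to 94 mm and grips with 3 to 60 N. Pads are 16 mm wide; open, the fingers measure 119 mm over their backs; the gripper's body (75 mm by 177 mm) begins 78 mm behind the grasp point.
Start: joints at [1.18, 0.087, 1.371, -0, 1.684, -0.103], TCP at [0.156, 0.527, 0.22] pointing down, gripper open.
Joint ranges: [-3.1, 3.1], [-0.76, 2.03], [0.27, 2.55], [-1.08, 4.22], [0.17, 2.65], [-2.57, 2.57]. Speed limits (rad/s): [2.79, 2.79, 3.14, 3.14, 3.14, 3.14].

## Interface

Orientations are given as [roll, pitch, yaw] about the fixed x, y, z axes, in that order (R = Rz(yaw) Ry(pitch) Rx(roll)).
In Python, from bench import robot gives the robot as it stands.
- The arm moves only by the tool carry_out, never from a script. Its argument "increments" is a list of rows, each a list of 3 entries, a list of its own where there are three numbers: the closure in counts, from 0 (fully open) to 255 (shut), then the shift along the tool's x, y, z in mm, then the turn about the tool's z in degrees. In form: [[fingers, [dx, dy, dz], twist], ...]. A call has 1 to 8 rows; each row shifts and turns the commanded pose from where the row before left it, along the tool's axes as they then stand; what a row does not reach is not made up. A row lasts 1/10 s, in which the tool goes at most 50 mm and 8.59 degrees, less where a joint would pass 70% of its speed; a pose out of reach is approached as far as the arm can. A call with a gripper value outside its range is refused whole. The fingers move at their own pace and stop on an object; the grip force is fixed at half the most. Time passes only in rows, so rows that do not move let the fingers close. It gives the time, the measured TCP pose, the force, the opening and the grip force at its end, in the units of the state.
- robot.get_obs(): the state, without advancing time (a new reading comes with each control period).
- robot.snapshot(name): name is "side" or "top"; returns the picture (480x640x3 uint8, blue, green, red); there is no depth.
- robot.get_calibration(name): a dict with "vfov" (degrees; the focal length in pixels is half the picture's height over the tangent of half this angle, whatever the lens; pixels are square), "cx", "cy" (the principal point, pixels), "T" (4x4, takes a point from camera to world coordinates). Camera axes: x right, y down, z forward; pixel columns grow to the right and rows downward; lengths in m; the calibration is good to about 2 mm. A picture is of the moment at which its call begins. get_calibration takes no time and is no camera call.
- robot.close_job(): hands the job in; it is judged then, once.
The state is a dict: "time": time; "joint_positions": joint angles; "qvel": joint speeds; "joint_torque": joint torques, N m; "tool_pos": TCP position; "ee_rot": TCP orientation; "wrist_force": force on the tool from outside, world axes, zero at the start; "wrist_torque": the same for the moment, N m; "width": finger opening in m; "finger_force": force on a finger pad.
Only numpy, scipy, OpenCV 4.12 (cv2) and the standard library are available. Lean on these libraries where they do the work, as an engineer would, in place of code of your own. Each camera call takes 0.05 s, during which the arm holds its last target. There are 200 camera calls.

## Task

Two hand-rolled counter wheels stand on the bench. Set the one with eight big ridges back to its start for the next batch: roll it up and away from the robot, pushing ridge after ridge, until its one long ridge stands straight up, in line with the two small pointers on its stand. Leave the finely ribbed wheel and the white stone cap as they are.

Things in the scene. Friction and masses are not known exactly. Their poses are not given: they have to be found in the camera images.
- tally: Bolted-down grey stand of the wheel to roll; origin under its middle, x to its back (away from the robot; turned up to 0.3 rad), z up. Base plate 120 (x) x 92 (y) x 10 mm. Two cheeks 8 mm thick, inner faces 26 mm either side of the middle, rounded tops 22 mm above the axle; on each a small pointer straight over the axle, ending 30 mm above it. Open in front, behind and above.
- tally_axle (a point): Centre of the wheel to roll, on its level axle, 56 mm above the bench, axes as the stand's, axle along y. Aluminium drum, radius 30 mm, 44 mm wide, with 8 dark straight ridges 45 degrees apart, parallel to the axle, 6 mm thick, 16 mm high (tips 46 mm from the axle). Seven are 22 mm long, centred on the drum; the long one runs over all 44 mm.
- tally_wheel (a joint): Angle of that wheel, rad. 0: long ridge straight up; negative: it leans to the front (-1.57: level). Grows as the wheel's top is pushed along the stand's +x. Starts at -1.75 to -1.25; stops at -2.3 and 2.3. The other ridges stand at this angle plus multiples of 0.785. Stiff (about 4 N at the ridge tips), no clicks, stays where it is left.
- fine_rim (a point): Point on the rim of the other wheel (leave it alone), 35 mm from its axle, near its top at the start. Same stand and drum, but 24 low thin ribs 5 mm high. The two stands may have changed places, left and right. It turns as stiffly.
- stone_cap: Loose white roundish stone cap, 69 x 69 x 59 mm, standing between the two stands; origin at the centre of its underside. A bystander, not to be disturbed.

How it is judged:
At the end, for the whole second after the job is handed in: The long ridge of the eight-ridged wheel stands upright within 12 degrees and at rest; the fine wheel's rim is within 12 mm and the stone cap within 20 mm of where they were (value of joint tally_wheel between -0.21 and 0.21 rad and velocity of joint tally_wheel between -0.05 and 0.05 rad/s and distance of fine_rim from where it was at the start of the episode below 0.012 m and distance of stone_cap from where it was at the start of the episode below 0.02 m); the robot touches nothing.
It fails at once if the finely ribbed wheel is turned (rim moved more than 12 mm) (distance of fine_rim from where it was at the start of the episode above 0.012 m).
It fails at once if the stone cap is disturbed (moved more than 20 mm) (distance of stone_cap from where it was at the start of the episode above 0.02 m).
It also fails if it takes over 35 s, if anything falls off the work surface, if the arm or the gripper's body presses on something with over 40 N, if the wrist force passes 120 N, or if a joint passes its speed limit or range.

## Working session

There is one attempt and no reset: what is moved stays moved. The work goes in short steps, Python scripts to look and compute and a tool call to move; the robot and the scene stay as the last step left them, time stands still between calls to the robot, and variables do not carry over. Pictures are saved under pics/ and viewed, at most 10 in all, crops included, and the job is handed in when it is done.

Besides the shell and the picture viewer there is one more tool, called after "Call:" by a JSON object that holds its "api" and its "payload", one argument or row to a line. carry_out: Moves the arm, as the interface text tells. Its arguments: {"type":"object","properties":{"increments":{"type":"array","items":{"type":"array"}}},"required":["increments"]}

```bash
mkdir -p pics
python3 - <<'E'
from bench import robot
import cv2,numpy as np
np.set_printoptions(precision=4,suppress=True)
for n in("side","top"):
    cv2.imwrite(f"pics/{n}0.png",robot.snapshot(n)); c=robot.get_calibration(n); print(n,c)
o=robot.get_obs(); print(o)
E
```

```text
side {'vfov': 42.375445245639746, 'cx': 314.55493516582453, 'cy': 235.8457026565087, 'T': array([[-0.9991,  0.0115, -0.0405,  0.5149],
       [ 0.0408,  0.5037, -0.8629,  0.7785],
       [ 0.0105, -0.8638, -0.5038,  0.5362],
       [ 0.    ,  0.    ,  0.    ,  1.    ]])}
top {'vfov': 45.79699649802723, 'cx': 317.288907360772, 'cy': 252.37038664156694, 'T': array([[ 0.018 , -0.9877,  0.1552,  0.3521],
       [-0.9994, -0.0132,  0.0323, -0.0204],
       [-0.0299, -0.1557, -0.9874,  0.912 ],
       [ 0.    ,  0.    ,  0.    ,  1.    ]])}
{'time': 0.1, 'joint_positions': array([ 1.1799,  0.0879,  1.3721, -0.    ,  1.6836, -0.1031]), 'qvel': array([ 0.0006, -0.0013, -0.0044, -0.0018,  0.0015, -0.0008]), 'joint_torque': array([  0.0025, -34.1254, -30.33  ,   0.0721,   0.0304,  -0.0001]), 'tool_pos': array([0.156 , 0.5269, 0.2184]), 'ee_rot': array([-3.1396, -0.0002,  2.8538]), 'wrist_force': array([-0.5514, -0.237 ,  0.4152]), 'wrist_torque': array([-0.004 ,  0.0121,  0.0542]), 'finger_force': 0.0, 'width': 0.09424044088232572}
```

View pics/side0.png

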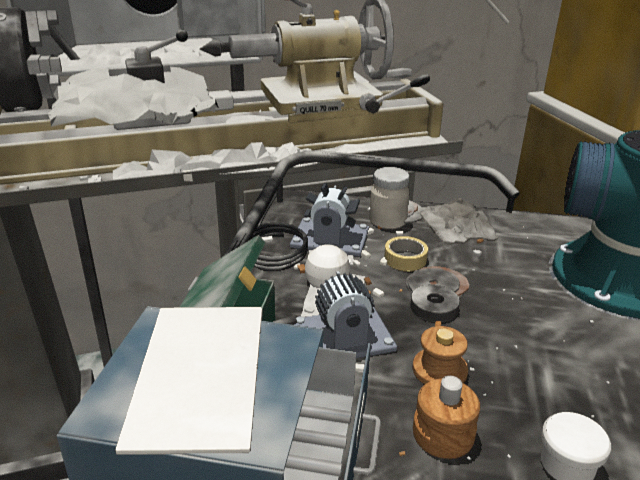

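View pics/top0.png

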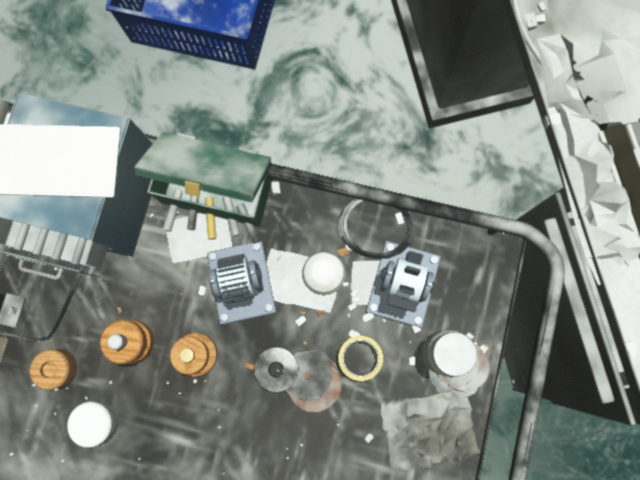

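The side view shows the fine wheel near (345,300), the stone cap at (327,265) and the eight-ridged wheel at the back, about (330,215). In the top view the fine wheel is at (236,280), the cap at (323,272) and the target at (404,283). I'll zoom in on the target.

Run:
```python
import cv2,numpy as np
t=cv2.imread("pics/top0.png")[230:340,345:455]; s=cv2.imread("pics/side0.png")[170:270,280:380]
cv2.imwrite("pics/c0.png",np.hstack([cv2.resize(t,(400,400),interpolation=2),cv2.resize(s,(400,400),interpolation=2)]))
```

```text
(no output)
```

View pics/c0.png

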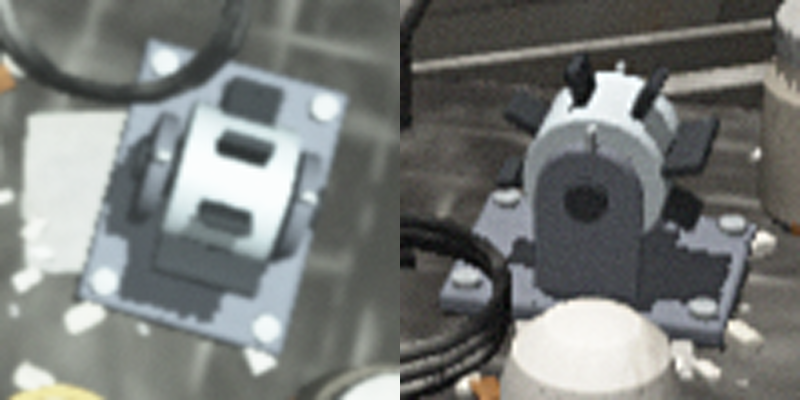

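```bash
cat > h.py <<'E'
import numpy as np
from bench import robot
np.set_printoptions(precision=4,suppress=True)
def cam(n):
    c=robot.get_calibration(n); return 240/np.tan(np.radians(c['vfov'])/2),c['cx'],c['cy'],np.array(c['T'])
def proj(n,P):
    f,cx,cy,T=cam(n); q=(np.atleast_2d(P)-T[:3,3])@T[:3,:3]; return q[:,:2]/q[:,2:]*f+[cx,cy]
def back(n,uv,z):
    f,cx,cy,T=cam(n); uv=np.atleast_2d(uv); d=np.c_[(uv-[cx,cy])/f,np.ones(len(uv))]@T[:3,:3].T
    return T[:3,3]+d*((z-T[2,3])/d[:,2])[:,None]
def st(p,yaw,L):  # stand coords -> world
    c,s=np.cos(yaw),np.sin(yaw); return np.array([p[0],p[1],0])+np.atleast_2d(L)@np.array([[c,s,0],[-s,c,0],[0,0,1]])
def ridge(a,r,y): return [r*np.sin(a),y,56e-3+r*np.cos(a)]
E
python3 - <<'E'
from h import *
from scipy.optimize import least_squares
uvc=np.array([[148,40],[348,92],[275,352],[78,298]])*.275+[345,230]
W=back("top",uvc,.01);print(W, [np.linalg.norm(W[i]-W[i-1]) for i in range(4)])
L=np.array([[.06,.046,.01],[.06,-.046,.01],[-.06,-.046,.01],[-.06,.046,.01]])
r=least_squares(lambda q:(proj("top",st(q,q[2],L))-uvc).ravel(),[*W.mean(0)[:2],0]);p=r.x
print(p,r.fun)
# pointers in side/top crop coordinates
tc=lambda P:(proj("top",P)-[345,230])/.275
sc=lambda P:(proj("side",P)-[280,170])/.25+[400,0]
pt=st(p,p[2],[[0,.03,.086],[0,-.03,.086]]);print("ptr",tc(pt),sc(pt))
for a in np.arange(-1.75,-1.24,.1):
    print("a",a)
    for k in range(0,5):
        P=st(p,p[2],[ridge(a+k*np.pi/4,.046,.011 if k else .022),ridge(a+k*np.pi/4,.046,0)]);print(k,tc(P[1])[0],sc(P)[0])
E
```

```text
[[ 0.5139 -0.1005  0.01  ]
 [ 0.4918 -0.188   0.01  ]
 [ 0.378  -0.155   0.01  ]
 [ 0.3998 -0.0702  0.01  ]] [np.float64(0.11803782618912205), np.float64(0.09022418981302856), np.float64(0.11847645790475246), np.float64(0.08755267188835011)]
[ 0.4459 -0.1284 -0.2634] [-0.5722 -1.2146  0.2683 -0.048   1.4296  1.31   -1.1543 -0.1349]
ptr [[162.2343 154.3014]
 [307.9787 195.2645]] [[589.6858 127.6732]
 [618.8009  64.2046]]
a -1.75
0 [195.1479 289.2213] [700.993  215.1623]
1 [209.5678 266.3472] [690.9517 125.4825]
2 [234.6738 190.4037] [620.1208  75.0249]
3 [254.239  109.5854] [536.3067  82.6282]
4 [255.9053  75.8993] [490.5619 142.2987]
a -1.65
0 [196.0102 289.9823] [702.9309 205.4875]
1 [212.4609 258.9399] [684.4486 116.6415]
2 [237.8313 179.1151] [609.0135  72.4894]
3 [255.5669 101.906 ] [527.4898  87.8924]
4 [254.7245  76.282 ] [489.1612 151.931 ]
a -1.5499999999999998
0 [197.1787 289.6709] [703.7608 195.5564]
1 [215.5113 250.6822] [677.0417 108.3473]
2 [240.8561 167.8731] [597.8038  70.9772]
3 [256.5733  95.1243] [519.4174  93.9852]
4 [253.2664  77.7155] [488.8404 161.72  ]
a -1.4499999999999997
0 [198.6463 288.2729] [703.4667 185.4692]
1 [218.6859 241.6588] [668.807  100.6903]
2 [243.7131 156.8087] [586.6119  70.5019]
3 [257.2514  89.3029] [512.1676 100.8387]
4 [251.5496  80.1694] [489.5954 171.5693]
a -1.3499999999999996
0 [200.4025 285.7856] [702.0438 175.3291]
1 [221.9496 231.9663] [659.8306  93.754 ]
2 [246.3699 146.0498] [575.5567  71.0654]
3 [257.5984  84.4915] [505.8089 108.3775]
4 [249.5944  83.6043] [491.4118 181.3835]
a -1.2499999999999996
0 [202.4333 282.2183] [699.4997 165.2409]
1 [225.2653 221.711 ] [650.2071  87.6141]
2 [248.7967 135.7193] [564.7552  72.658 ]
3 [257.6153  80.7269] [500.3995 116.5205]
4 [247.4229  87.9735] [494.2655 191.0685]
```

Target stand: (0.446, -0.128), yaw -0.263, with the wheel at about -1.35. Both pointers reproject onto the picture well. The tool's x axis is already close to the stand's -x, so I'll transit high with the fingers shut.

Call:
{"api": "carry_out", "payload": {
  "increments": [
    [255,[-26,-35,0],-1.4],
    [255,[-26,-35,0],0],
    [255,[-26,-35,0],0],
    [255,[-26,-35,0],0],
    [255,[-26,-35,0],0],
    [255,[-26,-35,0],0],
    [255,[-26,-35,0],0],
    [255,[-26,-35,0],0]
  ]
}}

```text
time: 0.9
tool_pos: [0.283, 0.2009, 0.2191]
ee_rot: [3.142, 0.0, 2.879]
wrist_force: [0.1, -0.2, 0.4]
width: 0.0337
finger_force: 0.0
```

Call:
{"api": "carry_out", "payload": {
  "increments": [
    [255,[-26,-35,0],0],
    [255,[-26,-35,0],0],
    [255,[-26,-35,0],0],
    [255,[-26,-35,0],0],
    [255,[-26,-35,0],0],
    [255,[-26,-35,0],0],
    [255,[-26,-35,0],0],
    [255,[0,0,0],0]
  ]
}}

```text
time: 1.7
tool_pos: [0.3955, -0.0853, 0.2183]
ee_rot: [-3.14, -0.002, 2.871]
wrist_force: [-1.1, -0.0, -0.9]
width: 0.0006
finger_force: 0.0
```

```bash
cat >> h.py <<'E'
S=[.4459,-.1284,-.2634]
def where():
    o=robot.get_obs(); c,s=np.cos(S[2]),np.sin(S[2]); d=o['tool_pos'][:2]-S[:2]
    print("t",o['time'],"stand xy mm",1e3*(c*d[0]+s*d[1]),1e3*(-s*d[0]+c*d[1]),"tip h",1e3*(o['tool_pos'][2]-.070),"rot",o['ee_rot'],"F",o['wrist_force'],"w",o['width'])
E
python3 -c "
from h import *
where()"
```

```text
t 1.7 stand xy mm -59.896126514509 28.4560418341929 tip h 148.31987299097548 rot [-3.1403 -0.0018  2.8715] F [-1.1396 -0.0068 -0.8844] w 0.0005698015168652785
```

Call:
{"api": "carry_out", "payload": {
  "increments": [
    [255,[-17,-29,0],0],
    [255,[0,0,40],0],
    [255,[0,0,40],0],
    [255,[0,0,0],0],
    [255,[0,0,0],0]
  ]
}}

```text
time: 2.2
tool_pos: [0.4034, -0.113, 0.1395]
ee_rot: [3.141, -0.002, 2.879]
wrist_force: [0.1, -0.3, 1.3]
width: 0.0005
finger_force: 0.0
```

```bash
cat >> h.py <<'E'
def look(name):
    import cv2
    t=robot.snapshot("top")[230:340,345:455]; s=robot.snapshot("side")[170:270,280:380]
    cv2.imwrite(f"pics/{name}.png",np.hstack([cv2.resize(t,(400,400),interpolation=2),cv2.resize(s,(400,400),interpolation=2)]))
E
python3 -c "
from h import *
where();look('c1')"
```

```text
t 2.2 stand xy mm -45.042523480305974 3.7911741334610283 tip h 69.45903839243725 rot [ 3.1411 -0.0017  2.8791] F [ 0.0587 -0.3079  1.2824] w 0.000524356379787714
```

View pics/c1.png

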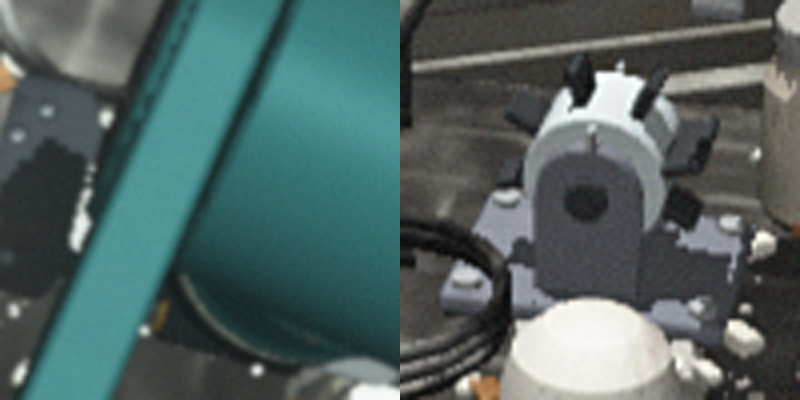

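The top view is blocked by the arm. The side view shows the finger tips at about (718,15), in front of ridge 1, whose tip is at (662,72), as planned. Next I'll go down and push.

Call:
{"api": "carry_out", "payload": {
  "increments": [
    [255,[0,-4,20],0],
    [255,[0,0,20],0],
    [255,[0,0,0],0],
    [255,[-6,0,-1],0],
    [255,[-6,0,-1],0],
    [255,[-6,0,-1],0],
    [255,[-6,0,-1],0],
    [255,[0,0,0],0]
  ]
}}

```text
time: 3.1
tool_pos: [0.4271, -0.1243, 0.1055]
ee_rot: [-3.141, 0.001, 2.879]
wrist_force: [-2.4, 1.4, 1.9]
width: 0.0003
finger_force: 1.3
```

```bash
python3 -c "
from h import *
where();look('c2')"
```

```text
t 3.1 stand xy mm -19.23023849698661 -0.9481121239866518 tip h 35.49406759118312 rot [-3.1412  0.0014  2.8785] F [-2.403   1.4195  1.9309] w 0.00031921757512120403
```

View pics/c2.png

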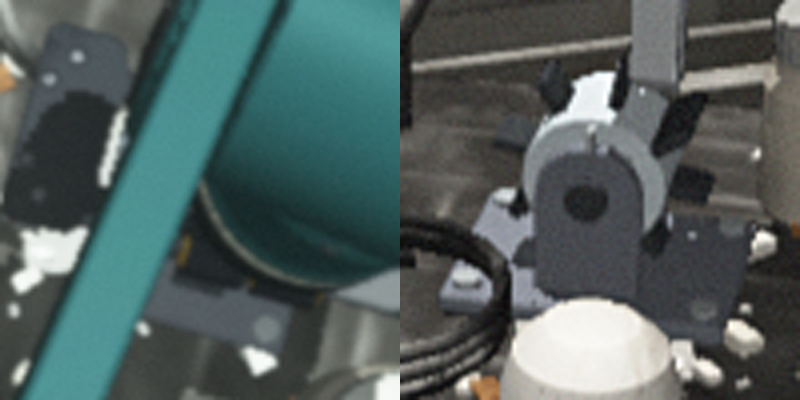

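Pushing works: the side view shows ridge 1 near (620,75) against the finger and the long ridge up at about (685,120). I'll finish the first stroke, lift, and go back behind the long ridge.

Call:
{"api": "carry_out", "payload": {
  "increments": [
    [255,[-6,0,0],0],
    [255,[-6,0,1],0],
    [255,[-6,0,0],0],
    [255,[-6,0,0],0],
    [255,[0,0,0],0],
    [255,[1,0,-12],0],
    [255,[0,0,-13],0],
    [255,[0,0,0],0]
  ]
}}

```text
time: 4.0
tool_pos: [0.4507, -0.1309, 0.1311]
ee_rot: [-3.141, 0.008, 2.878]
wrist_force: [0.1, 0.2, 0.1]
width: 0.0002
finger_force: 0.0
```

Call:
{"api": "carry_out", "payload": {
  "increments": [
    [255,[20,0,0],0],
    [255,[20,0,0],0],
    [255,[0,0,0],0],
    [255,[0,0,0],0]
  ]
}}

```text
time: 4.4
tool_pos: [0.4104, -0.1198, 0.1282]
ee_rot: [-3.141, 0.003, 2.878]
wrist_force: [0.6, -0.9, -0.4]
width: 0.0006
finger_force: 0.0
```

Run:
```python
from h import *
where();look('c3')
sc=lambda P:(proj("side",P)-[280,170])/.25+[400,0]
for a in np.arange(-.7,.21,.1): print(round(a,2),*[sc(st(S,S[2],[ridge(a+k*np.pi/4,.046,.011 if k else .022)]))[0] for k in(-1,0,1)])
```

```text
t 4.4 stand xy mm -36.512606867384356 -0.9533570543322055 tip h 58.23283772333473 rot [-3.1414  0.003   2.8781] F [ 0.5906 -0.8792 -0.3651] w 0.0005797578635186054
-0.7 [708.2428 176.4776] [667.066 115.318] [590.6632  70.5289]
-0.6 [707.2385 166.4107] [658.2561 108.0587] [579.5461  70.7255]
-0.5 [705.1189 156.3604] [648.7594 101.5743] [568.6416  71.9559]
-0.4 [701.8993 146.4314] [638.6767  95.9356] [558.0642  74.2028]
-0.3 [697.6072 136.7287] [628.1159  91.2037] [547.9239  77.4379]
-0.2 [692.2821 127.3557] [617.1904  87.4293] [538.3247  81.622 ]
-0.1 [685.9757 118.4131] [606.0178  84.6524] [529.3635  86.7061]
-0.0 [678.751  109.9979] [594.7183  82.9011] [521.1294  92.632 ]
0.1 [670.682  102.2015] [583.4128  82.1918] [513.7024  99.3334]
0.2 [661.8524  95.1091] [572.222   82.5292] [507.153  106.7362]
```

View pics/c3.png

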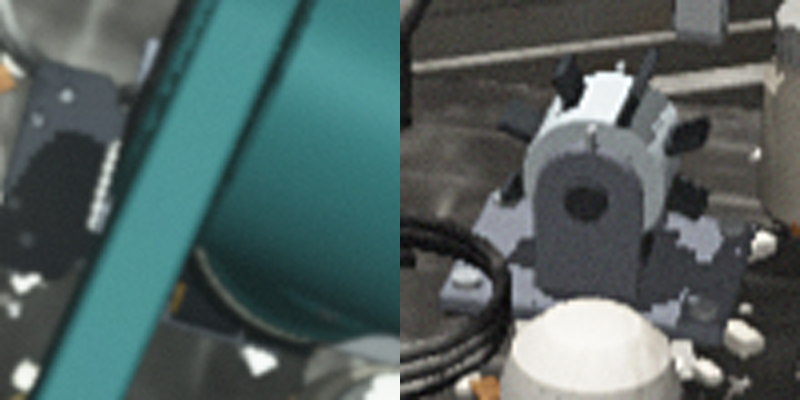

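The long ridge is now at about -0.38 rad: its near tip is at (632,110) and ridge 1 at (562,68). The finger is behind it. I'll descend and push until its face is at -3 mm.

Call:
{"api": "carry_out", "payload": {
  "increments": [
    [255,[0,0,12],0],
    [255,[0,0,10],0],
    [255,[0,0,0],0],
    [255,[-7,0,0],0],
    [255,[-6,0,0],0],
    [255,[-6,0,0],0],
    [255,[-5,0,0],0],
    [255,[0,0,0],0]
  ]
}}

```text
time: 5.3
tool_pos: [0.4336, -0.1261, 0.1059]
ee_rot: [-3.142, 0.001, 2.878]
wrist_force: [-0.6, 0.6, 1.8]
width: 0.0003
finger_force: 0.8
```

Call:
{"api": "carry_out", "payload": {
  "increments": [
    [255,[0,0,0],0]
  ]
}}

```text
time: 5.4
tool_pos: [0.4335, -0.126, 0.1055]
ee_rot: [3.142, 0.002, 2.878]
wrist_force: [0.2, -0.1, 0.2]
width: 0.0005
finger_force: 0.1
```

```bash
python3 -c "
from h import *
where();look('c4')"
```

```text
t 5.4 stand xy mm -12.562198499869368 -0.908593550000527 tip h 35.54403266537473 rot [3.1416 0.0016 2.8783] F [ 0.2311 -0.1413  0.2107] w 0.0004683849531776665
```

View pics/c4.png

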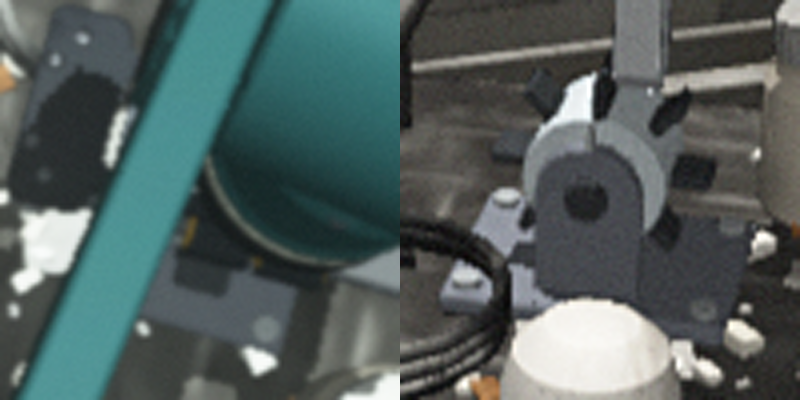

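The long ridge's near tip is at about (600,82), right behind the pointer at (590,130), so it is at about -0.05. I'll nudge 1.5 mm more, back off and lift clear.

Call:
{"api": "carry_out", "payload": {
  "increments": [
    [255,[-1.5,0,0],0],
    [255,[0,0,0],0],
    [255,[6,0,0],0],
    [255,[0,0,-30],0],
    [255,[0,0,-40],0],
    [255,[40,0,-40],0],
    [255,[50,0,0],0],
    [255,[50,0,0],0]
  ]
}}

```text
time: 6.3
tool_pos: [0.2972, -0.0893, 0.2122]
ee_rot: [-3.141, 0.004, 2.879]
wrist_force: [0.2, -1.4, 0.4]
width: 0.0006
finger_force: 0.0
```

Call:
{"api": "carry_out", "payload": {
  "increments": [
    [255,[-12,45,0],0],
    [255,[0,50,0],0],
    [255,[0,50,0],0],
    [255,[0,50,0],0],
    [255,[0,50,0],0],
    [255,[0,50,0],0],
    [255,[0,0,0],0],
    [255,[0,0,0],0]
  ]
}}

```text
time: 7.1
tool_pos: [0.3858, 0.1929, 0.2104]
ee_rot: [-3.141, -0.0, 2.881]
wrist_force: [-0.1, -0.0, -0.5]
width: 0.0007
finger_force: 0.0
```

Run:
```python
from h import *
where();look('c5')
tc=lambda P:(proj("top",P)-[345,230])/.275
for a in (-.2,-.1,0,.1,.2): print(a,*tc(st(S,S[2],[ridge(a,.046,.022),ridge(a,.046,-.022)])))
```

```text
t 7.1 stand xy mm -141.6783037977264 294.59270226730035 tip h 140.3718222635133 rot [-3.1408 -0.0003  2.881 ] F [-0.1098 -0.0382 -0.4802] w 0.0006975685738724777
-0.2 [179.6568 177.5264] [288.6689 208.2318]
-0.1 [182.8283 166.2657] [291.8575 196.9286]
0 [185.9055 155.0327] [294.8897 185.6358]
0.1 [188.8527 143.9583] [297.7305 174.4853]
0.2 [191.6361 133.1708] [300.3473 163.6062]
```

View pics/c5.png

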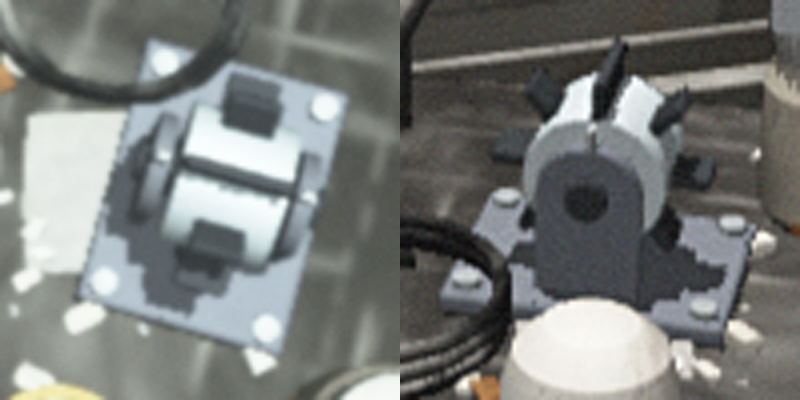

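The long ridge runs from (187,158) to (300,190) in the top view. The prediction for 0 rad is (186,155) to (295,186), so the wheel is within about 0.05 rad. The arm is clear.

```bash
python3 -c "
from bench import robot
print(robot.close_job())"
```

```text
the job is handed in; nothing more can be done
None
```

The eight-ridged wheel's long ridge now stands upright (within about 0.05 rad by the last picture), the fine wheel and stone cap were not touched, and the job is handed in (no verdict was returned).

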